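Check the free play of a burner stand's crank coupling and set its status slide

TASK

Check the coupling of the burner stand: turn its hand crank gently clockwise until it just resists, then back anticlockwise until it just resists again, noting the angle of free play between the two and without driving the lead screw round, because the burner height is set. If the play is more than 30 degrees, slide the status window on the control unit fully over the red field; if it is less, fully over the green field. Leave the other things on the bench where they are.

Things in the scene. Friction and masses are not known exactly. Their poses are not given: they have to be found in the camera images.
- handle_mid (a point): Upright orange round handle of the hand crank, diameter 24 mm, 66 mm tall, free to spin on its own pin; this point is its centre, 264 mm above the bench. It stands on a flat steel arm (top of the arm 36 mm below this point) and moves in a level circle of 75 mm radius about the crank's vertical axis. At the start the arm points roughly towards the robot (within 70 degrees).
- hub (a point): Top of the crank's steel hub, on the crank's vertical axis, 240 mm above the bench. Within the free play the handle moves with under 1 N; at either end it meets a coupling jaw and stands against it up to about 7 N at the handle, above which the lead screw turns too. Clockwise and anticlockwise are as seen from above. 30 degrees is about 39 mm of travel at the handle.
- stand: Burner stand, fixed: aluminium base 160 x 160 mm, two guide rods, lead screw, brass burner on its carriage, and on top a blue round coupling housing (80 mm across) under the crank. The play in the coupling is between 12 and 60 degrees in all, different each time; at the start the crank is somewhere inside it. Origin under the base, on the crank's axis. Nothing near it is as tall as the handle.
- mark (a point): Red line on the graduated aluminium collar of the lead screw (68 mm across, just below the top bracket), 34 mm from the crank's axis, 138 mm above the bench. It stands still while the crank is in its free play and turns only with the lead screw. It may shift by up to 12 mm (20 degrees) but no more.
- unit: Cream control unit, fixed, 150 mm deep, 260 mm wide (y), 75 mm high, with the status slide on top: a plate with three fields in a row along its y axis (yellow in the middle, red and green at the ends, either way round) and two rails up to 86 mm above the bench. Origin under its centre.
- tab (a point): Black upright grip tab of the status slide: 14 mm thick across the slide, 26 mm along it, top 117 mm above the bench; this point is 12 mm below its top, 105 mm above the bench. Its y axis is the direction of sliding. It takes about 2 N to slide, and stays where it is left.
- window (a point): Centre of the black window frame (68 x 60 mm) that carries the tab, 23 mm from the tab across the slide, 81 mm above the bench. It slides 64 mm to either side of the yellow middle, where it starts (within 12 mm); at either stop it frames the red or the green field exactly.
- status (a joint): Position of the status window along the unit's y axis in m: 0 in the middle, -0.064 and 0.064 at the stops.
- red_field: Red field of the status slide, 46 x 62 mm, flat on the unit's top; origin at its centre, 79 mm above the bench. Red and green may be at either end.
- green_field: Green field of the status slide, 46 x 62 mm, flat on the unit's top at the other end; origin at its centre, 79 mm above the bench.
- specimen_frame: Bystander: flat steel U-shaped specimen frame, 200 x 72 mm, 24 mm high at its clamp; origin under its centre.
- spare_burner: Bystander: upright spare brass burner on a dark round foot (80 mm), 137 mm tall; origin under its foot.
- bucket: Bystander: open stainless calorimeter bucket, 90 mm across, 80 mm high; origin under its centre.
- wash_bottle: Bystander: white wash bottle with red cap, 64 mm across, 160 mm tall; origin under its centre.
- driver: Bystander: screwdriver, 200 mm long, lying on the bench.
- mouse: Bystander: white computer mouse, 105 x 60 mm, 32 mm high.

How it is judged:
On the way, in this order (a step that is already met when the one before it is completed fails the run):
1. the crank is pressed clockwise against the end of its free play (1.5 N or more at the handle) (contact force between crank_c3 and screw_c2 above 4 N), for 0.05 s.
2. the crank is pressed anticlockwise against the other end of its free play (1.5 N or more at the handle) (contact force between crank_c3 and spider_c0 above 4 N), for 0.05 s.
3. the status window is slid over the field that the measured play calls for, within 12 mm (((distance between screw_c2 and spider_c0 above 0.0339 m and horizontal distance between window and red_field below 0.012 m) or (distance between screw_c2 and spider_c0 below 0.0377 m and horizontal distance between window and green_field below 0.012 m))), for 0.2 s.
At the end, for the whole second after the job is handed in: The status window is centred within 12 mm on the red field if the free play is more than 30 degrees, on the green field if it is less (between 25 and 35 degrees either is accepted), at rest; the lead screw's mark is within 12 mm (20 degrees) of where it was at the start (((distance between screw_c2 and spider_c0 above 0.0339 m and horizontal distance between window and red_field below 0.012 m) or (distance between screw_c2 and spider_c0 below 0.0377 m and horizontal distance between window and green_field below 0.012 m)) and velocity of joint status between -0.01 and 0.01 m/s and distance of mark from where it was at the start of the episode below 0.012 m); the robot touches nothing.
It fails at once if the lead screw is driven round by more than 20 degrees (12 mm at its mark) (distance of mark from where it was at the start of the episode above 0.012 m).
It fails at once if a bystander is moved by more than 40 mm (distance of any of specimen_frame, spare_burner, bucket, wash_bottle, driver, mouse from where it was at the start of the episode above 0.04 m).
It also fails if it takes over 54 s, if anything falls off the work surface, if the arm or the gripper's body presses on something with over 40 N, if the wrist force passes 120 N, or if a joint passes its speed limit or range.

ROBOT

A 7-joint arm with a two-finger parallel gripper is mounted at the origin on the work surface. World frame = base frame: x ahead of the robot, y to its left, z up, the work surface at z = 0. Lengths are in m, angles in rad, forces in N, time in s.
With the tool pointing down it reaches from about 0.35 to 0.9 m from the base axis. Payload 8.1 kg.
Tool frame: the origin (TCP) lies midway between the tips of the shut fingers; the grasp point (between the pads) lies 19 mm behind it; z points along the fingers, y is the line along which they close (so a half turn about z gives the same grasp; the last joint's range is limited). The gripper opens to 85 mm and grips with 20 to 120 N. Pads are 22 mm wide; open, the fingers measure 114 mm over their backs; the gripper's body (76 mm by 85 mm) begins 54 mm behind the grasp point. The pads swing forward as they close: fully open they stand 13 mm farther back than shut.
Start: joints at [1.047, 0.434, 0.025, 1.573, -0.012, 1.134, -0.075], TCP at [0.255, -0.571, 0.231] pointing down, gripper open.
Joint ranges: [-2.62, 2.62], [-0.44, 2.09], [-1.27, 1.32], [0.08, 2.57], [-1.32, 4.46], [0.12, 2], [-2.74, 2.74]. Speed limits (rad/s): [2.22, 2.22, 3.01, 3.01, 3.14, 3.14, 3.14].

INTERFACE

Orientations are given as a rotation vector (axis times angle).
In Python, from rig import ctrl, cams, close_job gives the robot as it stands.
- The arm moves only by the tool send_rows, never from a script. Its arguments are lists of equal length, an entry for each row: "turn": the turn, a rotation vector about the tool's x, y, z in degrees, a list of three; "xyz": the shift along the tool's x, y, z in cm, a list of three; "claw": the gripper's target within -1 to 1 (shut at 1, half-way at 0, fully open at -1). A call has 1 to 5 rows; each row shifts and turns the commanded pose from where the row before left it, along the tool's axes as they then stand; what a row does not reach is not made up. A row lasts 1/12 s, in which the tool goes at most 41.7 mm and 7.16 degrees, less where a joint would pass 70% of its speed; a pose out of reach is approached as far as the arm can. A call with a gripper value outside its range is refused whole. The fingers move at their own pace and stop on an object; "newtons" is the grip in N (left out, the last holds). Time passes only in rows, so rows that do not move let the fingers close. It gives the time, the measured TCP pose, the force, the opening and the grip force at its end, in the units of the state.
- ctrl.read_state(): the state, without advancing time (a new reading comes with each control period).
- cams.get_image(name): name is "scene" or "top"; returns (picture, depth): 400x640x3 uint8, red, green, blue; 400x640 float32, m along the optical axis (not along the pixel's ray), 0 where there is no reading.
- cams.camera_params(name): a dict with "fx", "fy", "cx", "cy" (pixels), "k1" (the pictures are not rectified: a ray, as slopes to the right and down, at radius r is drawn at 1 + k1 r^2 times it, then the intrinsics apply), "R" (3x3) and "t" (3): a world point X has camera coordinates R X + t. Camera axes: x right, y down, z forward; pixel columns grow to the right and rows downward; lengths in m; the calibration is good to about 2 mm. A picture is of the moment at which its call begins. camera_params takes no time and is no camera call.
- close_job(): hands the job in; it is judged then, once.
The state is a dict: "clock": time; "joint_pos": joint angles; "joint_vel": joint speeds; "joint_efforts": joint torques, N m; "ee_pos": TCP position; "ee_rot": TCP orientation; "wrist_force": force on the tool from outside, world axes, zero at the start; "ft_torque": the same for the moment, N m; "finger_gap": finger opening in m; "finger_force": force on a finger pad.
Only numpy, scipy, OpenCV 4.12 (cv2) and the standard library are available. Lean on these libraries where they do the work, as an engineer would, in place of code of your own. Each camera call takes 0.05 s, during which the arm holds its last target. There are 200 camera calls.

## Working session

There is one attempt and no reset: what is moved stays moved. The work goes in short steps, Python scripts to look and compute and a tool call to move; the robot and the scene stay as the last step left them, time stands still between calls to the robot, and variables do not carry over. Pictures are saved under pics/ and viewed, at most 10 in all, crops included, and the job is handed in when it is done.

Besides the shell and the picture viewer there is one more tool, called after ">>>" as name(argument=value, ...) on one line, values as JSON. send_rows: Moves the arm, as the interface text tells. Its arguments: {"type":"object","properties":{"turn":{"type":"array"},"xyz":{"type":"array"},"claw":{"type":"array"},"newtons":{"type":"number"}},"required":["turn","xyz","claw"]}

```bash
mkdir -p pics
cat > h.py <<'E'
import numpy as np, cv2
from rig import ctrl, cams, close_job
from scipy.spatial.transform import Rotation as Ro
def snap(n,f):
    im,d=cams.get_image(n); cv2.imwrite(f'pics/{f}.png',im[:,:,::-1]); np.savez(f'pics/{f}.npz',im=im,d=d); return im,d
def ray(n,u,v):
    p=cams.camera_params(n); a=np.array([(u-p['cx'])/p['fx'],(v-p['cy'])/p['fy']]); s=a.copy()
    for _ in range(20): s=a/(1+p['k1']*(s@s))
    R=np.array(p['R']);t=np.array(p['t']); return -R.T@t, R.T@np.array([s[0],s[1],1])
def atz(n,u,v,z):
    c,r=ray(n,u,v); return c+r*(z-c[2])/r[2]
def dep(n,u,v,d):
    c,r=ray(n,u,v); return c+r*d[int(v),int(u)]
E
python3 - <<'E'
from h import *
s=ctrl.read_state(); print(s['ee_pos'],s['ee_rot'],s['clock'],s['wrist_force'],s['finger_gap'])
print(Ro.from_rotvec(s['ee_rot']).as_matrix().round(3))
for n in('scene','top'): snap(n,n+'0'); print(ray(n,320,200))
E
```

```text
[ 0.25501817 -0.57003276  0.23052485] [-3.07085669e+00 -6.55675489e-01  8.20299558e-04] 0.0 [-0.62330199 -0.07111868  0.57821693] 0.08500679455395653
[[ 0.913  0.408 -0.001]
 [ 0.408 -0.913  0.001]
 [-0.    -0.002 -1.   ]]
(array([1.14734741, 0.85037533, 1.65397099]), array([-0.31911511, -0.47662112, -0.81916885]))
(array([0.3334739 , 0.01369837, 1.2904556 ]), array([ 0.1834439 , -0.01003456, -0.98298662]))
```

View pics/scene0.png

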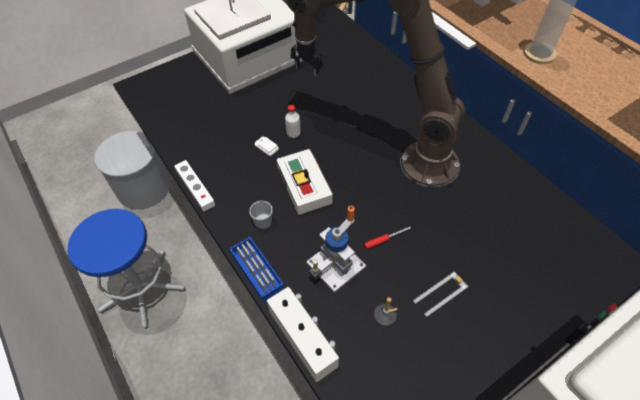

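View pics/top0.png

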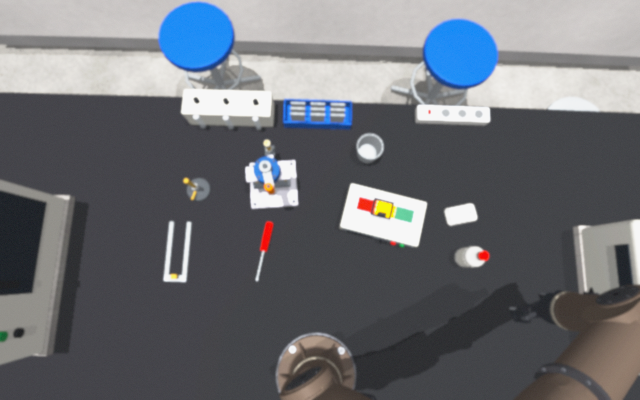

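The top view shows the crank hub at about (265,166), the orange handle at (269,188), and the unit at (383,214) with red on the left (+y) and green on the right. I'll enlarge both areas.

Run:
```python
from h import *
im=np.load('pics/top0.npz')['im'][:,:,::-1]
a=cv2.resize(im[130:250,235:435],None,fx=4,fy=4,interpolation=cv2.INTER_CUBIC)
cv2.imwrite('pics/crop1.png',a)
d=np.load('pics/top0.npz')['d']
hsv=cv2.cvtColor(im,cv2.COLOR_BGR2HSV)
for n,lo,hi,box in (('orange',(5,150,80),(16,255,255),(240,150,300,215)),('blue',(95,120,60),(125,255,255),(245,145,290,200)),('red',(0,180,80),(4,255,255),(350,190,380,225)),('green',(60,100,50),(90,255,255),(385,195,425,230)),('yel',(22,150,80),(32,255,255),(365,190,405,225))):
    m=cv2.inRange(hsv,lo,hi); x0,y0,x1,y1=box; v,u=np.nonzero(m[y0:y1,x0:x1]); u=u+x0;v=v+y0
    print(n,len(u),u.mean(),v.mean(),u.min(),u.max(),v.min(),v.max(),dep('top',u.mean(),v.mean(),d).round(3))
```

```text
orange 27 269.962962962963 189.77777777777777 264 273 185 193 [0.543 0.14  0.297]
blue 287 266.780487804878 168.2787456445993 254 279 156 182 [0.619 0.16  0.238]
red 131 365.1832061068702 204.41221374045801 358 372 199 210 [ 0.549 -0.148  0.08 ]
green 164 403.8292682926829 214.3109756097561 396 412 208 221 [ 0.519 -0.275  0.082]
yel 227 384.73568281938327 208.74008810572687 375 394 201 217 [ 0.536 -0.212  0.08 ]
```

View pics/crop1.png

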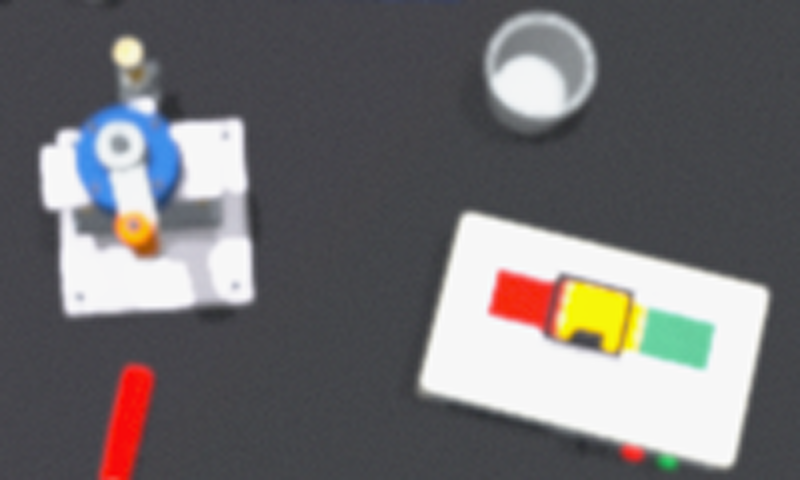

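Run:
```python
from h import *
f=lambda a,b,z:atz('top',235+(a+.5)/4-.5,130+(b+.5)/4-.5,z)
h=f(120,145,.24);k=f(133,225,.297);print('hub',h,'handle',k,np.linalg.norm((k-h)[:2]),np.degrees(np.arctan2(*(k-h)[[1,0]])))
for n,a,b,z in(('tab',587,336,.117),('winL',553,310,.084),('winR',631,325,.084)):print(n,f(a,b,z))
c=[f(a,b,.075) for a,b in((466,212),(768,288),(733,467),(422,389))]
print(np.mean(c,0)); r=c[0]-c[1];print(np.degrees(np.arctan2(-r[0],r[1])),np.linalg.norm(r))
```

```text
hub [0.62550507 0.16615005 0.24      ] handle [0.55378192 0.14606465 0.297     ] 0.07448243065533751 -164.3555844287563
tab [ 0.51402026 -0.19465663  0.117     ]
winL [ 0.53986703 -0.17261515  0.084     ]
winR [ 0.52922257 -0.23675559  0.084     ]
[ 0.51911257 -0.2105614   0.075     ]
-12.790227002035408 0.25874417299453584
```

>>> send_rows(turn=[[0,0,0],[0,0,0],[0,0,0],[0,0,0],[0,0,0]], xyz=[[2.5,-2.3,-2],[2.5,-2.3,-2],[2.5,-2.3,-2],[2.5,-2.3,-2],[2.5,-2.3,-2]], claw=[-0.1,-0.1,-0.1,-0.1,-0.1], newtons=20)

```text
clock: 0.52
ee_pos: [0.3225, -0.4127, 0.3319]
ee_rot: [-3.072, -0.656, 0.001]
wrist_force: [0.6, -0.0, 0.6]
finger_gap: 0.0469
finger_force: 0.0
```

>>> send_rows(turn=[[0,0,0],[0,0,0],[0,0,0],[0,0,0],[0,0,0]], xyz=[[2.8,-2.7,-0.6],[2.8,-2.7,-0.6],[2.8,-2.7,-0.6],[2.8,-2.7,-0.6],[2.8,-2.7,-0.6]], claw=[-0.1,-0.1,-0.1,-0.1,-0.1])

```text
clock: 0.93
ee_pos: [0.3951, -0.2322, 0.3615]
ee_rot: [3.072, 0.656, -0.0]
wrist_force: [1.6, 0.4, -0.3]
finger_gap: 0.0465
finger_force: 0.0
```

>>> send_rows(turn=[[0,0,0],[0,0,0],[0,0,0],[0,0,0],[0,0,0]], xyz=[[2.8,-2.7,0],[2.8,-2.7,0],[2.8,-2.7,0],[2.8,-2.7,0],[2.8,-2.7,0]], claw=[-0.1,-0.1,-0.1,-0.1,-0.1])

```text
clock: 1.35
ee_pos: [0.4678, -0.0518, 0.3613]
ee_rot: [3.072, 0.656, -0.0]
wrist_force: [1.0, -0.8, -0.4]
finger_gap: 0.0473
finger_force: 0.0
```

>>> send_rows(turn=[[0,0,0],[0,0,0],[0,0,0],[0,0,0],[0,0,0]], xyz=[[2.9,-2.6,0],[2.9,-2.6,0],[2.9,-2.6,0],[2.8,-2.6,0],[2.6,-2.6,0]], claw=[-0.1,-0.1,-0.1,-0.1,-0.1])

```text
clock: 1.77
ee_pos: [0.5438, 0.1244, 0.3609]
ee_rot: [-3.072, -0.656, 0.001]
wrist_force: [1.4, -0.4, -0.2]
finger_gap: 0.0468
finger_force: 0.0
```

>>> send_rows(turn=[[0,0,4.2],[0,0,4.2],[0,0,0],[0,0,0],[0,0,0]], xyz=[[1.0,-0.8,0],[0,0,0],[0,0,0],[0,0,0],[0,0,0]], claw=[-0.1,-0.1,-0.1,-0.1,-0.1])

```text
clock: 2.18
ee_pos: [0.5491, 0.1332, 0.3612]
ee_rot: [3.111, 0.431, -0.001]
wrist_force: [-0.0, -0.0, 0.5]
finger_gap: 0.0469
finger_force: 0.0
```

Run:
```python
from h import *
F=[]
for i in range(6):
    im,d=cams.get_image('scene'); s=ctrl.read_state(); F.append(s['wrist_force'])
print(np.round(F,2)); 
cv2.imwrite('pics/c2.png',cv2.resize(im[150:300,270:420,::-1],None,fx=4,fy=4,interpolation=cv2.INTER_CUBIC))
R=Ro.from_rotvec(s['ee_rot']).as_matrix();p=s['ee_pos'];print(p,R.round(3),s['clock'],s['finger_gap'],s['joint_pos'].round(2) if hasattr(s['joint_pos'],'round') else s['joint_pos'])
print('to handle in tool cm',100*R.T@(np.array([.5538,.1461,.25])-p))
```

```text
[[ 0.14 -1.26 -1.13]
 [ 0.27 -0.26 -0.28]
 [ 0.23  0.89  0.26]
 [ 0.54  0.47 -0.59]
 [-0.26 -0.42 -0.14]
 [ 0.32  0.43  0.85]]
[0.5491749  0.13351448 0.36144539] [[ 0.963  0.27   0.   ]
 [ 0.27  -0.963 -0.   ]
 [ 0.     0.    -1.   ]] 2.4833 0.04677961888588465 [ 0.    0.3  -0.46  1.48  0.13  1.39 -1.75]
to handle in tool cm [ 0.78326559 -1.08898104 11.14447073]
```

View pics/c2.png

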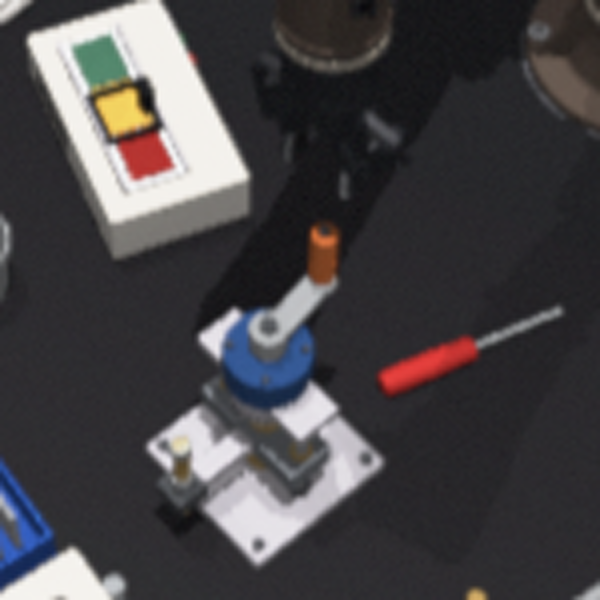

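The scene crop shows the gripper short of the handle: handle top at crop (325,230), hub top at (268,327). I'll cross-check the position with this camera.

Run:
```python
from h import *
f=lambda a,b,z:atz('scene',270+(a+.5)/4-.5,150+(b+.5)/4-.5,z)
h=f(268,326,.24);k=f(325,231,.297);print(h,k,np.linalg.norm((k-h)[:2]),np.degrees(np.arctan2(*(k-h)[[1,0]])))
```

```text
[0.62380731 0.16611735 0.24      ] [0.55101254 0.14559689 0.297     ] 0.0756317890241435 -164.2571406190962
```

>>> send_rows(turn=[[0,0,0],[0,0,0],[0,0,0],[0,0,0],[0,0,0]], xyz=[[0.6,-1.1,0],[0,0,3.0],[0,0,3.0],[0,0,3.0],[0,0,2.1]], claw=[-0.1,-0.1,-0.1,-0.1,-0.1])

```text
clock: 2.9
ee_pos: [0.5512, 0.1469, 0.2478]
ee_rot: [3.112, 0.43, -0.003]
wrist_force: [0.1, -0.4, -0.6]
finger_gap: 0.047
finger_force: 0.0
```

```bash
cat >> h.py <<'E'
H=np.array([.6247,.1661])
def rep(n=6):
    F=[]
    for i in range(n):
        im,d=cams.get_image('scene'); s=ctrl.read_state(); F.append(s['wrist_force'])
    p=np.array(s['ee_pos']);R=Ro.from_rotvec(s['ee_rot']).as_matrix()
    v=p[:2]-H; th=np.arctan2(v[1],v[0]); m=np.mean(F,0)
    cw=np.array([np.sin(th),-np.cos(th)])
    print('pos',p.round(4),'theta',np.degrees(th).round(2)%360,'r',np.hypot(*v).round(4),'phi',np.degrees(np.arctan2(R[1,0],R[0,0])).round(2),'gap',s['finger_gap'],'t',s['clock'],'j7',s['joint_pos'][6])
    print('F',m.round(2),'push cw',(-m[:2]@cw).round(2),'radial',(m[:2]@v/np.hypot(*v)).round(2))
    return im
E
python3 - <<'E'
from h import *
im=rep()
cv2.imwrite('pics/c3.png',cv2.resize(im[170:270,300:400,::-1],None,fx=5,fy=5,interpolation=cv2.INTER_CUBIC))
E
```

```text
pos [0.553  0.1471 0.2522] theta 194.82 r 0.0742 phi 15.72 gap 0.04701619142980855 t 3.2 j7 -1.8143287755194502
F [-0.51 -0.19 -0.36] push cw 0.06 radial 0.54
```

View pics/c3.png

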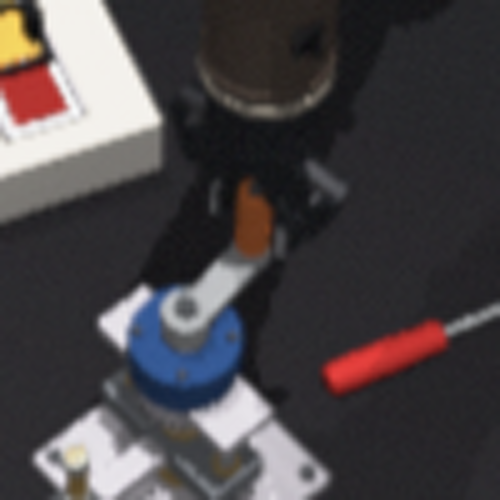

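The handle stands between the two fingers. I'll narrow the gap and start pushing clockwise (tool -y).

>>> send_rows(turn=[[0,0,0],[0,0,1.5],[0,0,1.5],[0,0,1.5],[0,0,1.5]], xyz=[[0,0,0],[0,-0.2,0],[0,-0.2,0],[0,-0.2,0],[0,-0.2,0]], claw=[0.2,0.2,0.2,0.2,0.2])

```text
clock: 3.62
ee_pos: [0.5507, 0.1543, 0.2517]
ee_rot: [-3.13, -0.263, -0.003]
wrist_force: [-0.6, -0.1, -0.1]
finger_gap: 0.0339
finger_force: 0.1
```

```bash
python3 -c "
from h import *
rep()"
```

```text
pos [0.5504 0.1539 0.2508] theta 189.34 r 0.0753 phi 9.74 gap 0.033917205687341724 t 3.9167 j7 -1.924763725537457
F [ 0.27 -0.33 -0.05] push cw 0.37 radial -0.21
```

>>> send_rows(turn=[[0,0,1.2],[0,0,1.2],[0,0,1.2],[0,0,1.2],[0,0,1.2]], xyz=[[0,-0.16,0],[0,-0.16,0],[0,-0.16,0],[0,-0.16,0],[0,-0.16,0]], claw=[0.2,0.2,0.2,0.2,0.2])

```text
clock: 4.33
ee_pos: [0.5491, 0.1621, 0.2503]
ee_rot: [3.14, 0.098, 0.0]
wrist_force: [-0.3, -0.5, 0.1]
finger_gap: 0.0341
finger_force: 0.3
```

```bash
python3 -c "
from h import *
rep()"
```

```text
pos [0.5491 0.1619 0.2503] theta 183.16 r 0.0757 phi 3.72 gap 0.0342849735527459 t 4.6333 j7 -2.0366537168006404
F [-0.13  0.33  0.19] push cw -0.34 radial 0.11
```

>>> send_rows(turn=[[0,0,1.2],[0,0,1.2],[0,0,1.2],[0,0,1.2],[0,0,1.2]], xyz=[[0,-0.16,0],[0,-0.16,0],[0,-0.16,0],[0,-0.16,0],[0,-0.16,0]], claw=[0.2,0.2,0.2,0.2,0.2])

```text
clock: 5.05
ee_pos: [0.5491, 0.1681, 0.2502]
ee_rot: [3.138, -0.069, -0.0]
wrist_force: [-0.8, -7.0, 2.2]
finger_gap: 0.0341
finger_force: 3.4
```

```bash
python3 -c "
from h import *
rep()"
```

```text
pos [0.549  0.1684 0.2502] theta 178.26 r 0.0757 phi -2.44 gap 0.034494235535179225 t 5.35 j7 -2.149288586580706
F [-0.48 -5.81  1.61] push cw 5.83 radial 0.3
```

Clockwise stop reached (5.8 N, TCP angle 178.3°). Now reversing: 15° quickly, which is within the travel already covered, then slow steps.

>>> send_rows(turn=[[0,0,-3],[0,0,-3],[0,0,-3],[0,0,-3],[0,0,-3]], xyz=[[0.01,0.39,0],[0.01,0.39,0],[0.01,0.39,0],[0.01,0.39,0],[0.01,0.39,0]], claw=[0.2,0.2,0.2,0.2,0.2])

```text
clock: 5.77
ee_pos: [0.5506, 0.151, 0.2503]
ee_rot: [-3.121, -0.35, -0.0]
wrist_force: [0.3, 0.0, 0.2]
finger_gap: 0.0342
finger_force: 0.1
```

>>> send_rows(turn=[[0,0,-1.2],[0,0,-1.2],[0,0,-1.2],[0,0,-1.2],[0,0,-1.2]], xyz=[[0,0.16,0],[0,0.16,0],[0,0.16,0],[0,0.16,0],[0,0.16,0]], claw=[0.2,0.2,0.2,0.2,0.2])

```text
clock: 6.18
ee_pos: [0.5528, 0.143, 0.2503]
ee_rot: [-3.099, -0.513, -0.0]
wrist_force: [-0.3, -0.2, 0.6]
finger_gap: 0.0343
finger_force: 0.1
```

```bash
python3 -c "
from h import *
rep()"
```

```text
pos [0.5527 0.1429 0.2503] theta 197.86 r 0.0756 phi 18.69 gap 0.03404505472950771 t 6.4833 j7 -1.7600572190929014
F [ 0.18 -0.02  0.14] push cw 0.08 radial -0.16
```

>>> send_rows(turn=[[0,0,-1.2],[0,0,-1.2],[0,0,-1.2],[0,0,-1.2],[0,0,-1.2]], xyz=[[0,0.16,0],[0,0.16,0],[0,0.16,0],[0,0.16,0],[0,0.16,0]], claw=[0.2,0.2,0.2,0.2,0.2])

```text
clock: 6.9
ee_pos: [0.5557, 0.1351, 0.2503]
ee_rot: [3.068, 0.675, -0.0]
wrist_force: [-0.4, -0.2, -0.9]
finger_gap: 0.0345
finger_force: 0.1
```

```bash
python3 -c "
from h import *
rep()"
```

```text
pos [0.5556 0.1354 0.2503] theta 203.98 r 0.0756 phi 24.69 gap 0.034229617904941084 t 7.2 j7 -1.6490145973538144
F [-0.37  0.11 -0.  ] push cw -0.25 radial 0.29
```

>>> send_rows(turn=[[0,0,-1.2],[0,0,-1.2],[0,0,-1.2],[0,0,-1.2],[0,0,-1.2]], xyz=[[0,0.16,0],[0,0.16,0],[0,0.16,0],[0,0.16,0],[0,0.16,0]], claw=[0.2,0.2,0.2,0.2,0.2])

```text
clock: 7.62
ee_pos: [0.5592, 0.1286, 0.2503]
ee_rot: [-3.028, -0.835, -0.0]
wrist_force: [-1.1, 3.6, 0.7]
finger_gap: 0.0343
finger_force: 1.7
```

```bash
python3 -c "
from h import *
rep()"
```

```text
pos [0.5592 0.1285 0.2503] theta 209.83 r 0.0755 phi 30.71 gap 0.03398719603938442 t 7.9167 j7 -1.538860287977421
F [-1.11  2.24  0.2 ] push cw -2.49 radial -0.15
```

>>> send_rows(turn=[[0,0,0],[0,0,0],[0,0,0]], xyz=[[0,0.06,0],[0,0,0],[0,0,0]], claw=[0.2,0.2,0.2])

```text
clock: 8.17
ee_pos: [0.5594, 0.1281, 0.2503]
ee_rot: [-3.029, -0.832, 0.0]
wrist_force: [-2.4, 4.3, 1.1]
finger_gap: 0.0342
finger_force: 2.0
```

Run:
```python
from h import *
im=rep(); a,_=cams.get_image('top')
cv2.imwrite('pics/c4.png',np.hstack([cv2.resize(x[:,:,::-1],(400,400),interpolation=cv2.INTER_CUBIC) for x in (im[170:270,290:390],a[140:240,220:320])]))
```

```text
pos [0.5595 0.1278 0.2503] theta 210.42 r 0.0756 phi 30.71 gap 0.03438205025803487 t 8.4667 j7 -1.5375851616006055
F [-2.34  3.66  1.23] push cw -4.34 radial 0.16
```

View pics/c4.png

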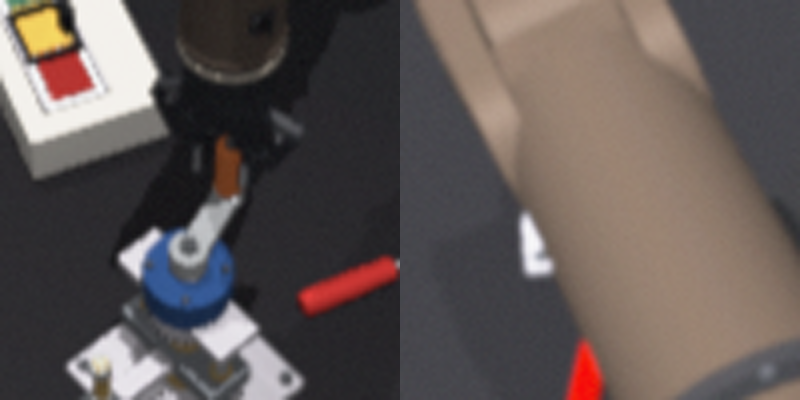

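Resistance is confirmed at the other stop: force rose to 4.3 N over a further 0.6 mm. Play is about 24°. In the crop the hub is at (187,245) and the handle's foot at about (229,193); I'll use them to check the angle, then work out the retreat and the tab.

Run:
```python
from h import *
f=lambda a,b,z:atz('scene',290+(a+.5)/4-.5,170+(b+.5)/4-.5,z)
h=f(187,245,.24)
for q in((229,193,.231),(229,165,.264)):
    k=f(*q);print(h,k,np.linalg.norm((k-h)[:2]),np.degrees(np.arctan2(*(k-h)[[1,0]]))%360)
p=np.array(ctrl.read_state()['ee_pos'])
R=Ro.from_rotvec(ctrl.read_state()['ee_rot']).as_matrix()
y=np.array([.221,.975,0]); t=np.array([.514,-.1947,.105])
print(100*R.T@(t-p), 100*R.T@(y*-.064))
```

```text
[0.62392095 0.16482652 0.24      ] [0.55981049 0.138634   0.231     ] 0.06925460072084814 202.2226149751002
[0.62392095 0.16482652 0.24      ] [0.55641718 0.13217891 0.264     ] 0.07498417374267445 205.81032530030487
[-20.38942529  25.40292606  14.53260212] [-4.40294665e+00  4.64243340e+00 -4.87034463e-04]
```

Play ≈ 24°, less than 30, so the window goes to green. I'll back off the handle, rise, and travel to the tab.

>>> send_rows(turn=[[0,0,0],[0,0,0],[0,0,0],[0,0,0],[0,0,0]], xyz=[[0,-0.55,0],[0,0,0],[0,0,-3.6],[0,0,-3.6],[0,0,-3.6]], claw=[0.1,0.1,0.1,0.1,0.1])

```text
clock: 8.93
ee_pos: [0.5566, 0.1315, 0.3593]
ee_rot: [3.029, 0.831, -0.002]
wrist_force: [1.2, -0.2, 0.8]
finger_gap: 0.0384
finger_force: 0.0
```

>>> send_rows(turn=[[0,0,0],[0,0,0],[0,0,0],[0,0,0],[0,0,0]], xyz=[[0,0,0],[-2.5,3.2,0],[-2.5,3.2,0],[-2.5,3.2,0],[-2.5,3.2,0]], claw=[-0.2,-0.2,-0.2,-0.2,-0.2])

```text
clock: 9.35
ee_pos: [0.5357, -0.031, 0.3583]
ee_rot: [3.028, 0.831, 0.0]
wrist_force: [0.7, -0.4, -0.6]
finger_gap: 0.0508
finger_force: 0.0
```

>>> send_rows(turn=[[0,0,0],[0,0,0],[0,0,0],[0,0,0],[0,0,7]], xyz=[[-2.5,3.2,0],[-2.5,3.2,0],[-2.5,3.2,0],[-2.5,3.2,0],[0,0,0]], claw=[-0.2,-0.2,-0.2,-0.2,-0.2])

```text
clock: 9.77
ee_pos: [0.5128, -0.2011, 0.3576]
ee_rot: [3.072, 0.635, -0.005]
wrist_force: [-1.0, -1.5, -0.9]
finger_gap: 0.0509
finger_force: 0.0
```

>>> send_rows(turn=[[0,0,7],[0,0,7],[0,0,7],[0,0,7],[0,0,7]], xyz=[[0,0,2],[0,0,2],[0,0,2],[0,0,2],[0,0,2]], claw=[-0.2,-0.2,-0.2,-0.2,-0.2])

```text
clock: 10.18
ee_pos: [0.5153, -0.1906, 0.2574]
ee_rot: [3.124, -0.32, 0.0]
wrist_force: [0.7, -0.1, 0.3]
finger_gap: 0.051
finger_force: 0.0
```

```bash
cat >> h.py <<'E'
def go(t):
    s=ctrl.read_state();p=np.array(s['ee_pos']);R=Ro.from_rotvec(s['ee_rot']).as_matrix()
    print('d tool cm',(100*R.T@(np.array(t)-p)).round(2),'turn to -12.8:',np.degrees(np.arctan2(R[1,0],R[0,0]))+12.8)
E
python3 - <<'E'
from h import *
im=rep(4)
go([.514,-.1947,.094])
cv2.imwrite('pics/c5.png',cv2.resize(im[100:250,260:410,::-1],None,fx=4,fy=4,interpolation=cv2.INTER_CUBIC))
E
```

```text
pos [ 0.5155 -0.1901  0.2587] theta 252.95999999999998 r 0.3725 phi -11.05 gap 0.05112423801867536 t 10.3833 j7 -1.5878699917150274
F [-0.48  0.01 -0.58] push cw -0.46 radial 0.13
d tool cm [-0.06  0.47 16.47] turn to -12.8: 1.7483442701237717
```

View pics/c5.png

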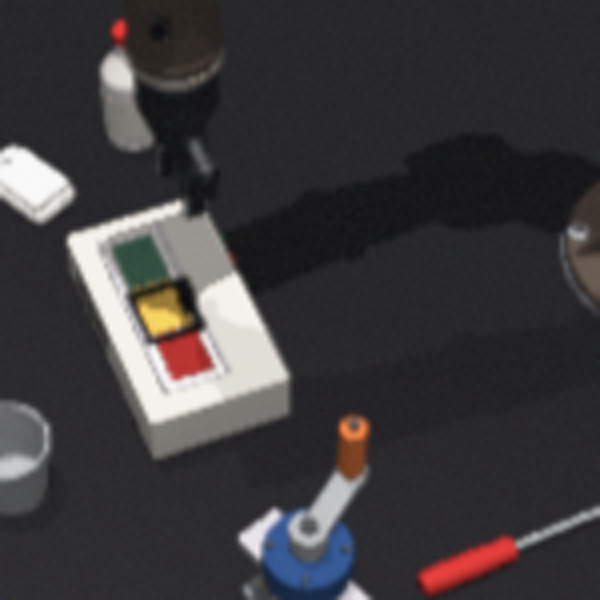

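>>> send_rows(turn=[[0,0,1.7],[0,0,0],[0,0,0],[0,0,0],[0,0,0]], xyz=[[0,0.65,1],[0,0,4],[0,0,4],[0,0,3.2],[0,0,0]], claw=[-0.2,-0.2,-0.2,-0.2,-0.2])

```text
clock: 10.8
ee_pos: [0.5108, -0.1962, 0.1313]
ee_rot: [-3.12, 0.354, 0.012]
wrist_force: [-1.4, -0.0, 0.2]
finger_gap: 0.0513
finger_force: 0.0
```

>>> send_rows(turn=[[0,0,0],[0,0,0],[0,0,0],[0,0,0],[0,0,0]], xyz=[[0,0,1.4],[0,0,1.4],[0,0,1.3],[0,0,0],[0,0,0]], claw=[-0.2,-0.2,-0.2,-0.2,-0.2])

```text
clock: 11.22
ee_pos: [0.5151, -0.1968, 0.0968]
ee_rot: [3.121, -0.355, 0.002]
wrist_force: [0.2, 0.9, -0.1]
finger_gap: 0.0514
finger_force: 0.0
```

Run:
```python
from h import *
print(atz('scene',306.7,174.2,.113))
im=rep(4)
go([.513,-.197,.094])
cv2.imwrite('pics/c6.png',cv2.resize(im[130:210,265:345,::-1],None,fx=6,fy=6,interpolation=cv2.INTER_CUBIC))
```

```text
[ 0.51867996 -0.18101077  0.113     ]
pos [ 0.5152 -0.1966  0.0968] theta 253.2 r 0.3789 phi -12.99 gap 0.051170815629087485 t 11.4167 j7 -1.6656884604989182
F [-0.1  -0.02 -0.25] push cw -0.09 radial 0.05
d tool cm [-0.21  0.09  0.28] turn to -12.8: -0.19424573059108496
```

View pics/c6.png

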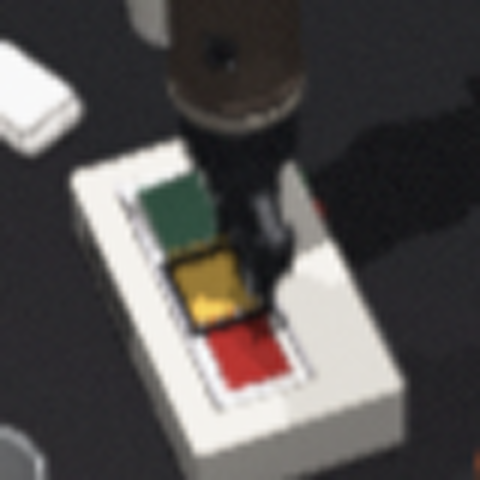

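The fingers are down beside the window with no contact forces. I'll close on the tab to confirm it is between the pads.

>>> send_rows(turn=[[0,0,0],[0,0,0],[0,0,0],[0,0,0],[0,0,0]], xyz=[[-0.1,0,0.2],[0,0,0],[0,0,0],[0,0,0],[0,0,0]], claw=[0.3,0.3,0.4,0.4,0.4], newtons=20)

```text
clock: 11.83
ee_pos: [0.5132, -0.1959, 0.0935]
ee_rot: [3.121, -0.355, -0.0]
wrist_force: [-1.9, 0.3, 3.7]
finger_gap: 0.0256
finger_force: 9.4
```

>>> send_rows(turn=[[0,0,0],[0,0,0],[0,0,0],[0,0,0],[0,0,0]], xyz=[[0,1.1,-0.15],[0,1.1,0],[0,1.1,0],[0,1.1,0],[0,1.1,0]], claw=[0.5,0.5,0.5,0.5,0.5])

```text
clock: 12.25
ee_pos: [0.5006, -0.2504, 0.0939]
ee_rot: [-3.121, 0.355, 0.001]
wrist_force: [6.4, 0.7, -16.8]
finger_gap: 0.0255
finger_force: 23.0
```

>>> send_rows(turn=[[0,0,0],[0,0,0],[0,0,0],[0,0,0],[0,0,0]], xyz=[[0,0.5,0],[0,0.3,0],[0,0,0],[0,0,0],[0,0,0]], claw=[0.5,0.5,0.5,0.5,0.5])

```text
clock: 12.67
ee_pos: [0.4987, -0.259, 0.0939]
ee_rot: [3.121, -0.357, -0.001]
wrist_force: [5.6, -3.6, -15.6]
finger_gap: 0.0258
finger_force: 23.0
```

```bash
python3 -c "
from h import *
rep()"
```

```text
pos [ 0.4987 -0.2589  0.0939] theta 253.48000000000002 r 0.4433 phi -13.06 gap 0.02544827539871921 t 12.9667 j7 -1.5477680475868194
F [  5.16  -2.5  -16.1 ] push cw 5.65 radial 0.94
```

>>> send_rows(turn=[[0,0,0],[0,0,0],[0,0,0],[0,0,0],[0,0,0]], xyz=[[0.1,0.2,0.13],[0,0.2,0],[0,0.2,0],[0,0,0],[0,0,0]], claw=[0.5,0.5,0.5,0.5,0.5])

```text
clock: 13.38
ee_pos: [0.4975, -0.2644, 0.0937]
ee_rot: [3.121, -0.357, -0.003]
wrist_force: [-4.7, 0.4, 4.1]
finger_gap: 0.0256
finger_force: 25.4
```

Run:
```python
from h import *
im=rep(4)
cv2.imwrite('pics/c7.png',cv2.resize(im[130:210,265:345,::-1],None,fx=6,fy=6,interpolation=cv2.INTER_CUBIC))
```

```text
pos [ 0.4975 -0.2644  0.0937] theta 253.54000000000002 r 0.4489 phi -13.05 gap 0.02533747542541814 t 13.5833 j7 -1.5381115261694553
F [-5.16  1.04  3.77] push cw -5.25 radial 0.46
```

View pics/c7.png

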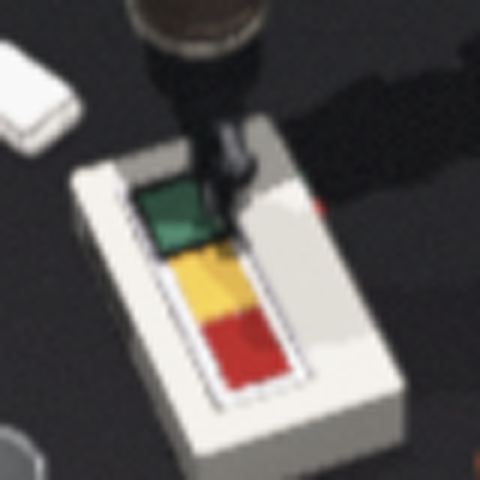

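The window frames the green field at crop (180,215), with the yellow and red fields clear. I'll press 3 mm more to seat it on the stop.

>>> send_rows(turn=[[0,0,0],[0,0,0],[0,0,0]], xyz=[[-0.05,0.15,0],[0,0.15,0],[0,0,0]], claw=[0.5,0.5,0.5])

```text
clock: 13.83
ee_pos: [0.4969, -0.2668, 0.0937]
ee_rot: [3.121, -0.356, -0.001]
wrist_force: [-6.5, 1.3, 4.6]
finger_gap: 0.0253
finger_force: 25.5
```

```bash
python3 -c "
from h import *
rep(4)"
```

```text
pos [ 0.4969 -0.2668  0.0937] theta 253.56 r 0.4514 phi -13.03 gap 0.02556133097366943 t 14.0333 j7 -1.5327669040526943
F [-5.76  1.27  4.56] push cw -5.88 radial 0.42
```

>>> send_rows(turn=[[0,0,0],[0,0,0],[0,0,0]], xyz=[[-0.1,0.2,0],[0,0.2,0],[0,0,0]], claw=[0.5,0.5,0.5])

```text
clock: 14.28
ee_pos: [0.4963, -0.2693, 0.0937]
ee_rot: [-3.12, 0.355, -0.001]
wrist_force: [-0.7, 5.3, 2.6]
finger_gap: 0.0255
finger_force: 25.2
```

```bash
python3 -c "
from h import *
rep(4)"
```

```text
pos [ 0.4963 -0.2693  0.0937] theta 253.57 r 0.454 phi -12.96 gap 0.025571238658177495 t 14.4833 j7 -1.5253395866938284
F [-1.08  5.24  2.86] push cw -2.52 radial -4.72
```

Stop reached (about 5 N against the slide). Releasing and rising.

>>> send_rows(turn=[[0,0,0],[0,0,0],[0,0,0],[0,0,0],[0,0,0]], xyz=[[0,-0.1,0],[0,0,0],[0,0,0],[0,0,-2.5],[0,0,-3.5]], claw=[-0.2,-0.2,-0.2,-0.2,-0.2])

```text
clock: 14.9
ee_pos: [0.4939, -0.2687, 0.1515]
ee_rot: [-3.12, 0.356, 0.009]
wrist_force: [0.9, 0.3, 0.9]
finger_gap: 0.0512
finger_force: 0.0
```

>>> send_rows(turn=[[0,0,0],[0,0,0],[0,0,0],[0,0,0],[0,0,0]], xyz=[[0,0,-3.5],[0,0,-3.5],[0,0,-3],[0,0,0],[0,0,0]], claw=[-0.2,-0.2,-0.2,-0.2,-0.2])

```text
clock: 15.32
ee_pos: [0.497, -0.2699, 0.2555]
ee_rot: [3.119, -0.357, 0.007]
wrist_force: [0.1, 0.6, -0.7]
finger_gap: 0.0514
finger_force: 0.0
```

Run:
```python
from h import *
im=rep(4)
cv2.imwrite('pics/c8.png',cv2.resize(im[120:270,260:410,::-1],None,fx=4,fy=4,interpolation=cv2.INTER_CUBIC))
```

```text
pos [ 0.4952 -0.2688  0.2521] theta 253.42000000000002 r 0.4538 phi -13.01 gap 0.05109822561339946 t 15.5167 j7 -1.4744829229755951
F [-0.18  0.17 -0.9 ] push cw -0.22 radial -0.11
```

View pics/c8.png

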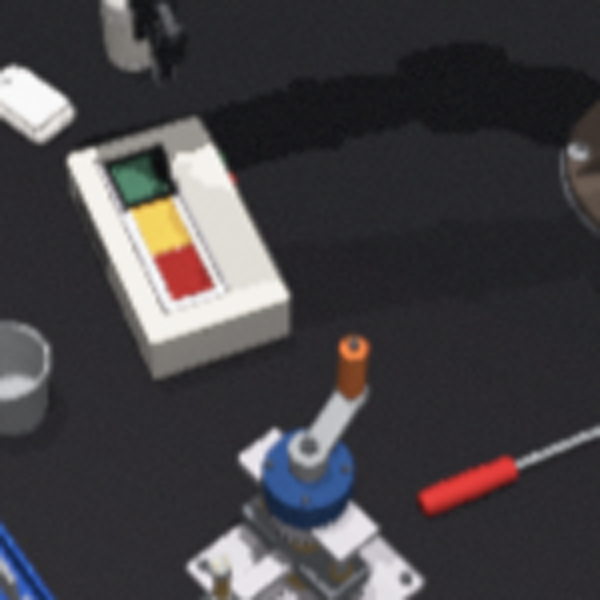

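The window at crop (140,178) frames the green field, the yellow and red fields are uncovered, and the gripper is clear of everything.

```bash
python3 -c "
from h import *
print(close_job())"
```

```text
the job is handed in; nothing more can be done
None
```

I measured about 24° of free play in the crank coupling, which is under 30°, so I slid the status window against its stop over the green field and handed the job in at about 15.5 s; I didn't check the lead screw's mark directly, but the averaged pushes at the two stops were 5.8 N and 4.3 N (one raw reading touched 7.0 N).

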